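# Load a filter cube and click it into the light path

## Task

Put the spare filter cube, which lies on its side on the bench, into the one empty pocket of the filter turret and bring it into the light path. Click the turret's knob round until the empty pocket stands under the opening in the clear cover, lower the cube through the opening fully home, upright with its tab up and its round window facing outwards, then click the turret on until this cube stands in its click under the round collar of the light path, which is two clicks clockwise from the opening seen from above. Do not force the cube, and leave the other things on the bench where they are.

Things in the scene. Friction and masses are not known exactly. Their poses are not given: they have to be found in the camera images.
- filter_turret: Filter turret fixed on the bench: 188 x 188 mm, clear cover on corner posts (top 99 mm above the bench), eight-position carousel inside, round black knob on top in the middle. Origin: on the bench under the shaft, z up. Its -x side, towards the robot, has the loading opening, its +y side a black lamp house (to 145 mm from the shaft, 71 mm high), its +x side a white plate. Its yaw varies.
- carousel (a joint): Angle of carousel and knob (one part, turns without end about the upright shaft), rad, positive anticlockwise from above. A spring roller clicks every 45 deg (0.785 rad), holds with 0.1 N m and pulls in from up to half a click when let go. Empty pocket under the opening at 0, in the light path at -pi/2 (plus whole turns). Starts in any of the other clicks; may settle for 0.5 s.
- knob_grip (a point): On the knob's axis at the height to grip, 125 mm above the bench. The knob is a knurled upright cylinder, diameter 38 mm, from 104 to 137 mm above the bench; the cover (top 99 mm) lies below it. This frame turns with the knob.
- load_port (a point): Centre of the loading opening, given at the height of the pocket floors (26 mm above the bench), 66 mm from the shaft. The opening in the cover (95 to 99 mm above the bench) is 41 mm along the radius and 104 mm across it, so fingers fit beside the cube's tab only across the radius. Axes as filter_turret's: -x is radially outwards.
- light_path (a point): The place in the light path at the height of the pocket floors, 66 mm from the shaft on the turret's +y side, under the flat round collar (33 mm wide, top 103 mm) in the cover.
- pocket (a point): Centre of the floor of the empty pocket, 26 mm above the bench; turns with the carousel, 66 mm from the shaft; its -x axis points radially outwards. Pocket 29 mm square for the 26 mm cube, walls 11 mm high with flared lips to 16 mm above the floor. The other seven pockets hold cubes like the spare one.
- pocket_outer (a point): Point on the empty pocket where the middle of the cube's round window belongs: 13 mm outwards of the pocket's centre and 17 mm above its floor.
- filter_cube: Spare filter cube, plain aluminium, about 60 g: block 26 x 26 x 34 mm, on top a flat grip tab 10 mm thick (x), 20 mm wide (y), 30 mm high; 64 mm in all. Origin: centre of its foot; z from foot to tab; +y out of its round window. Starts lying on its +x side, tab pointing roughly away from the robot. Stands stably on its foot; tips upright by itself if let go leaning up to 25 deg on the foot's edge.
- cube_window (a point): Middle of the cube's round window, on its +y face 17 mm above the foot.
- cube_tab (a point): Middle of the cube's grip tab at the height to pinch it, 56 mm above the foot (tab from 34 to 64 mm above the foot); pinch it across the 10 mm thickness, along the cube's x.
- forceps: Bystander: steel forceps lying on the bench, 18 x 126 x 12 mm.
- marker_b: Bystander: marker pen lying on the bench, 17 x 135 x 16 mm.
- wipes_carton: Bystander: carton of lens wipes 120 x 226 x 105 mm, at the back to the right of the turret.
- tape_roll: Bystander: roll of tape lying flat, 96 mm wide, 25 mm high.
- timer: Bystander: small white timer, 60 x 68 x 17 mm.

How it is judged:
On the way, in this order (a step that is already met when the one before it is completed fails the run):
1. the empty pocket stands under the loading opening (horizontal distance between pocket and load_port below 0.006 m and velocity of joint carousel between -0.1 and 0.1 rad/s), for 0.2 s.
2. the cube sits fully home in the empty pocket, upright, window outwards, under the opening (horizontal distance between pocket and load_port below 0.008 m and distance between cube_window and pocket_outer below 0.005 m and z of filter_cube in the frame of pocket below 0.003 m and angle between filter_cube's own z axis and vertical below 0.1 rad), for 0.2 s.
At the end, for the whole second after the job is handed in: The cube sits in what was the empty pocket, on its floor (within 3 mm), upright (within 0.1 rad) with its window outwards (window within 5 mm of its place); the carousel rests in the click that puts this pocket in the light path (within 6 mm); nothing moves (horizontal distance between pocket and light_path below 0.006 m and distance between cube_window and pocket_outer below 0.005 m and z of filter_cube in the frame of pocket below 0.003 m and angle between filter_cube's own z axis and vertical below 0.1 rad and linear speed of filter_cube below 0.02 m/s and velocity of joint carousel between -0.1 and 0.1 rad/s); the robot touches nothing.
It fails at once if the cube is forced against the turret (over 30 N) (contact force between filter_cube and filter_turret above 30 N).
It fails at once if a thing standing by is moved by more than 30 mm (distance of any of forceps, marker_b, wipes_carton, tape_roll, timer from where it was at the start of the episode above 0.03 m).
It also fails if it takes over 72 s, if anything falls off the work surface, if the arm or the gripper's body presses on something with over 40 N, if the wrist force passes 120 N, or if a joint passes its speed limit or range.

## Robot

A 7-joint arm with a two-finger parallel gripper is mounted at the origin on a cart in front of the work surface, level with it; the furniture and walls round the work are solid. World frame = base frame: x ahead of the robot, y to its left, z up, the work surface at z = 0. Lengths are in m, angles in rad, forces in N, time in s.
With the tool pointing down it reaches from about 0.4 to 0.85 m from the base axis. Payload 4.5 kg.
Tool frame: the origin (TCP) lies at the very end of the fingers, on their centre line; the grasp point (between the pads) lies 19 mm behind it; z points along the fingers, y is the line along which they close (so a half turn about z gives the same grasp; the last joint's range is limited). The gripper opens to 88 mm and grips with 3 to 60 N. Pads are 18 mm wide; open, the fingers measure 123 mm over their backs; the gripper's body (75 mm by 187 mm) begins 45 mm behind the grasp point.
Start: joints at [1.382, 0.689, -0.195, 1.565, 0.157, 0.902, -0.215], TCP at [0.138, -0.61, 0.239] pointing down, gripper open.
Joint ranges: [-3.01, 3.01], [-0.46, 2.08], [-1.47, 1.51], [0.13, 2.56], [-1, 4.14], [0.04, 2.09], [-2.66, 2.66]. Speed limits (rad/s): [2.57, 2.57, 3.14, 3.14, 3.14, 3.14, 3.14].

## Interface

Orientations are given as [roll, pitch, yaw] about the fixed x, y, z axes, in that order (R = Rz(yaw) Ry(pitch) Rx(roll)).
In Python, from bench import * gives the robot as it stands. The module is installed in compiled form; this text tells all that it offers.
- The arm moves only by the tool move_arm, never from a script. Its argument "deltas" is a list of rows, each an object with "travel": the shift along the world's x, y, z in cm, a list of three; "rotation": the turn, a rotation vector about the world's x, y, z in degrees, a list of three. In form: [{"travel": [dx, dy, dz], "rotation": [wx, wy, wz]}, ...]. A call has 1 to 12 rows; each row is the pose to reach, as a shift and turn from the pose commanded when the call began; what a row does not reach only later rows make up. A row lasts 1/8 s, in which the tool goes at most 62.5 mm and 10.7 degrees, less where a joint would pass 70% of its speed; a pose out of reach is approached as far as the arm can. A call with a gripper value outside its range is refused whole. "fingers" is the finger opening in cm, from 0 to 8.81, set as the call begins (left out, the last holds). The fingers move at their own pace and stop on an object; the grip force is fixed at half the most. Time passes only in rows, so rows that repeat a pose let the fingers close. It gives the time, the measured TCP pose, the force, the opening and the grip force at its end, in the units of the state.
- sense(): the state, without advancing time (a new reading comes with each control period).
- get_image(name): name is "scene" or "top"; returns a dict with "image" (400x640x3 uint8, blue, green, red), "depth" (400x640 float32, m along the optical axis (not along the pixel's ray), 0 where there is no reading), "fov_y" (degrees; the focal length in pixels is half the picture's height over the tangent of half this angle, whatever the lens; pixels are square), "cx", "cy" (the principal point, pixels), "k1" (the pictures are not rectified: a ray, as slopes to the right and down, at radius r is drawn at 1 + k1 r^2 times it, then the intrinsics apply), "xyz" and "attitude" of the camera in the world. Camera axes: x right, y down, z forward; pixel columns grow to the right and rows downward; lengths in m; the calibration is good to about 2 mm. A picture is of the moment at which its call begins.
- sign_off(): hands the job in; it is judged then, once.
The state is a dict: "time": time; "qpos": joint angles; "joint_vel": joint speeds; "effort": joint torques, N m; "eef_pos": TCP position; "ee_rot": TCP orientation; "contact_force": force on the tool from outside, world axes, zero at the start; "wrist_torque": the same for the moment, N m; "opening": finger opening in m; "finger_force": force on a finger pad.
Only numpy, scipy, OpenCV 4.12 (cv2) and the standard library are available. Lean on these libraries where they do the work, as an engineer would, in place of code of your own. Each camera call takes 0.05 s, during which the arm holds its last target. There are 200 camera calls.

## Working session

There is one attempt and no reset: what is moved stays moved. The work goes in short steps, Python scripts to look and compute and a tool call to move; the robot and the scene stay as the last step left them, time stands still between calls to the robot, and variables do not carry over. Pictures are saved under pics/ and viewed, at most 10 in all, crops included, and the job is handed in when it is done.

Besides the shell and the picture viewer there is one more tool, called after ">>>" by a JSON object that holds its "name" and its "arguments". move_arm: Moves the arm, as the interface text tells. Its arguments: {"type":"object","properties":{"deltas":{"type":"array"},"fingers":{"type":"number"}},"required":["deltas"]}

```bash
mkdir -p pics; cat > h.py <<'E'
from bench import *
import numpy as np, cv2
from scipy.spatial.transform import Rotation as R
def cam(n):
    d=get_image(n); h,w=d["image"].shape[:2]
    f=h/2/np.tan(np.radians(d["fov_y"])/2); d["f"]=f
    d["Rm"]=R.from_euler("xyz",d["attitude"]).as_matrix() if np.ndim(d["attitude"])==1 and len(d["attitude"])==3 else np.array(d["attitude"])
    d["K"]=np.array([[f,0,d["cx"]],[0,f,d["cy"]],[0,0,1.]]); d["dc"]=np.array([d["k1"],0,0,0,0.])
    return d
def rays(d,uv):
    s=cv2.undistortPoints(np.array(uv,float).reshape(-1,1,2),d["K"],d["dc"]).reshape(-1,2)
    return np.c_[s,np.ones(len(s))]
def onplane(d,uv,z):
    r=rays(d,uv)@d["Rm"].T; p=np.array(d["xyz"]); return p+r*((z-p[2])/r[:,2])[:,None]
def bydepth(d,uv):
    uv=np.array(uv).reshape(-1,2); r=rays(d,uv)
    z=d["depth"][uv[:,1].astype(int),uv[:,0].astype(int)]
    return np.array(d["xyz"])+(r*z[:,None])@d["Rm"].T
def proj(d,P):
    c=(np.array(P).reshape(-1,3)-d["xyz"])@d["Rm"]
    return cv2.projectPoints(c,np.zeros(3),np.zeros(3),d["K"],d["dc"])[0].reshape(-1,2)
E
python3 - <<'E'
from h import *
for n in("scene","top"):
    d=cam(n); cv2.imwrite(f"pics/{n}0.png",d["image"]); print(n,d["f"],d["cx"],d["cy"],d["k1"],d["xyz"],d["attitude"])
s=sense();print(s["eef_pos"],s["ee_rot"],s["time"],s["opening"])
E
```

```text
scene 424.2858794770802 323.1015511546296 201.0541706091562 -0.1088380240073514 [-0.13601435 -0.6908486   1.1088361 ] [-2.39090227  0.01527153 -0.89066701]
top 470.49429053708195 317.8841702980099 202.21513462321013 0.03920522505449864 [ 0.35580174 -0.07732025  1.37393332] [-2.98115078 -0.01573054 -1.5866799 ]
[ 0.13794155 -0.60903927  0.23801457] [-3.14001610e+00  1.11877394e-04  2.22893047e-01] 0.1 0.08836946546066937
```

View pics/top0.png

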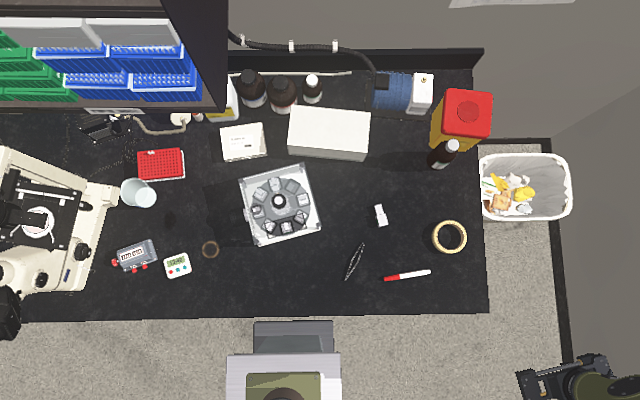

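View pics/scene0.png

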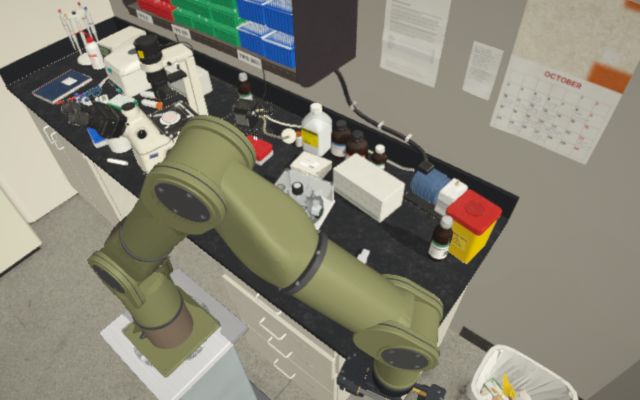

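The top view shows the turret with its knob at (279,200). The cube lies at (380,215) with its tab up, away from the robot. The forceps are at (355,262) and the tape at (449,237). In the scene view the arm hides part of the bench, so I'll zoom in on the top view.

```bash
python3 - <<'E'
from h import *
d=cam("top"); im=d["image"]
a=cv2.resize(im[155:255,230:330],(500,500),interpolation=cv2.INTER_CUBIC)
b=cv2.resize(im[195:235,362:402],(300,300),interpolation=cv2.INTER_CUBIC)
o=np.zeros((500,800,3),np.uint8);o[:,:500]=a;o[:300,500:]=b
cv2.imwrite("pics/crop1.png",o)
print(onplane(d,[(279,200)],.137),onplane(d,[(380,215)],.013))
g=cv2.cvtColor(im,cv2.COLOR_BGR2GRAY)
m=np.zeros_like(g);m[195:235,362:402]=(g[195:235,362:402]>110)*255
c=max(cv2.findContours(m,0,2)[0],key=cv2.contourArea);print(cv2.minAreaRect(c),onplane(d,cv2.boxPoints(cv2.minAreaRect(c)),.02))
print(np.round(bydepth(d,[(380,208),(381,220),(378,218),(279,200)]),4))
E
```

```text
[[0.56302026 0.00343666 0.137     ]] [[ 0.53544824 -0.28312056  0.013     ]]
((380.6330261230469, 214.6101531982422), (22.413137435913086, 9.674046516418457), 73.3007583618164) [[ 0.56342618 -0.26205228  0.02      ]
 [ 0.57127334 -0.28940794  0.02      ]
 [ 0.50803435 -0.30569328  0.02      ]
 [ 0.50031249 -0.27852125  0.02      ]]
[[ 0.5547 -0.2824  0.0225]
 [ 0.5188 -0.2831  0.0288]
 [ 0.5254 -0.2754  0.0236]
 [ 0.5627  0.0033  0.139 ]]
```

View pics/crop1.png

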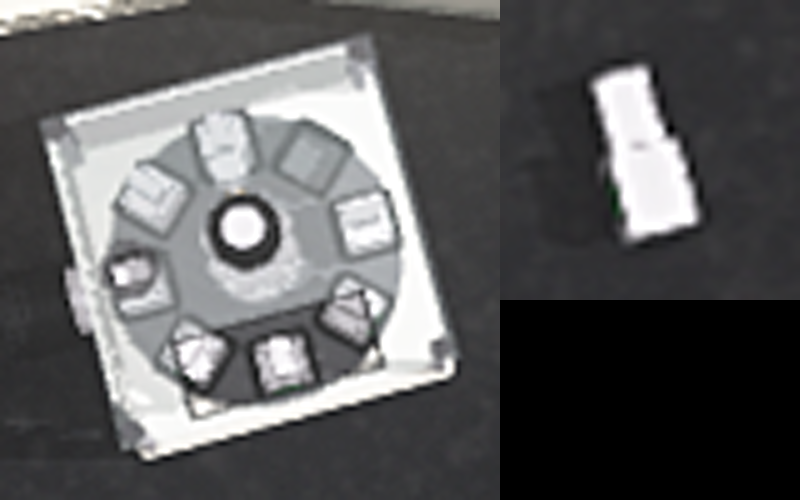

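The opening is at the bottom, at crop (285,360), and the collar is on the left at (130,275). The empty pocket is upper right at (310,155), three clicks anticlockwise from the opening, so I turn the knob 135° clockwise. Next I measure the turret yaw and the cube pose.

```bash
python3 - <<'E'
from h import *
d=cam("top"); 
def cloud(u0,u1,v0,v1):
    u,v=np.meshgrid(np.arange(u0,u1),np.arange(v0,v1)); uv=np.c_[u.ravel(),v.ravel()]
    return bydepth(d,uv),uv
P,uv=cloud(362,402,195,235)
for lo,hi in((.021,.04),(.012,.021)):
    q=P[(P[:,2]>lo)&(P[:,2]<hi)]; print(lo,len(q),q.mean(0).round(4),cv2.minAreaRect((q[:,:2]*1000).astype(np.float32)))
P,uv=cloud(225,335,150,255)
print(np.histogram(P[:,2],bins=np.arange(-.01,.16,.01)))
q=P[(P[:,2]>.088)&(P[:,2]<.106)]; print(len(q),cv2.minAreaRect((q[:,:2]*1000).astype(np.float32)))
k=P[(P[:,2]>.125)];print("knob",len(k),k.mean(0))
# height map
H=P[:,2].reshape(105,110); v=np.clip((H+.01)/.15,0,1)*255
cv2.imwrite("pics/h.png",cv2.applyColorMap(cv2.resize(v.astype(np.uint8),(550,525),interpolation=0),cv2.COLORMAP_JET))
pts=np.array([(45,120),(365,45),(455,375),(150,455),(175,338),(360,275),(380,358),(195,415)])/5+[230,155]
print(onplane(d,pts,.099).round(4)); print(onplane(d,pts[:4],.05).round(4))
E
```

```text
0.021 109 [ 0.5226 -0.2838  0.0258] ((531.5008544921875, -282.1346740722656), (57.1729850769043, 26.796356201171875), 11.459813117980957)
0.012 75 [ 0.5439 -0.2781  0.0172] ((534.075927734375, -279.5130615234375), (63.92929458618164, 26.750686645507812), 17.300844192504883)
(array([2329, 3377,  232,  308,  403,  153,  158,  282,  103,   72, 2009,
       1895,    8,   11,  134,   29]), array([-0.01,  0.  ,  0.01,  0.02,  0.03,  0.04,  0.05,  0.06,  0.07,
        0.08,  0.09,  0.1 ,  0.11,  0.12,  0.13,  0.14,  0.15]))
3872 ((585.841796875, -35.122711181640625), (213.39781188964844, 280.7810974121094), 14.533124923706055)
knob 216 [ 0.51632846 -0.01203356  0.40636562]
[[ 0.6295  0.1158  0.099 ]
 [ 0.67   -0.061   0.099 ]
 [ 0.4852 -0.1079  0.099 ]
 [ 0.4443  0.0574  0.099 ]
 [ 0.5076  0.0441  0.099 ]
 [ 0.5408 -0.0568  0.099 ]
 [ 0.495  -0.0672  0.099 ]
 [ 0.4655  0.0332  0.099 ]]
[[ 0.6401  0.1232  0.05  ]
 [ 0.682  -0.0604  0.05  ]
 [ 0.4901 -0.1091  0.05  ]
 [ 0.4477  0.0625  0.05  ]]
```

View pics/h.png

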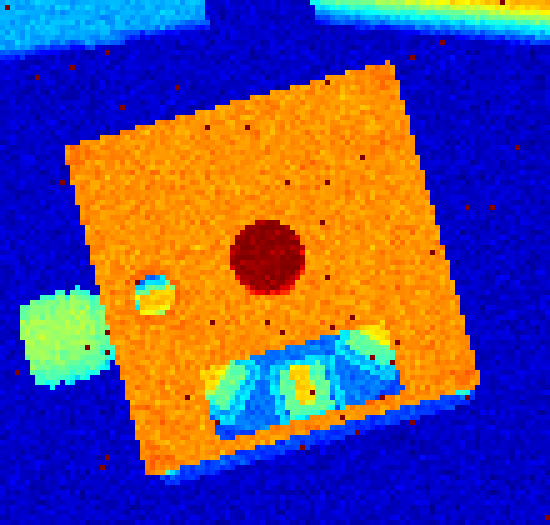

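The height map is clean. It shows the cover square, the knob at map (267,257), the opening at about (305,380) and the lamp house on the left. I'll fit the rectangles.

```bash
python3 - <<'E'
from h import *
d=cam("top"); d["depth"]=cv2.medianBlur(d["depth"],3)
def cloud(u0,u1,v0,v1):
    u,v=np.meshgrid(np.arange(u0,u1),np.arange(v0,v1)); uv=np.c_[u.ravel(),v.ravel()]
    return bydepth(d,uv)
P=cloud(225,335,150,255);H=P[:,2].reshape(105,110)
def rect(m,z):
    n,l,s,c=cv2.connectedComponentsWithStats(m.astype(np.uint8)); i=1+np.argmax(s[1:,4])
    k=max(cv2.findContours((l==i).astype(np.uint8),0,1)[0],key=cv2.contourArea).reshape(-1,2)
    q=onplane(d,k+[225,150],z)[:,:2]*1000
    return cv2.minAreaRect(q.astype(np.float32)),l==i
r,m=rect(((H>.088)&(H<.11))|((H>.12)&(H<.15)),.099);print("cover",r)
from scipy.ndimage import binary_fill_holes as bf
hole=bf(m)&~((H>.088)&(H<.15))
print("hole",rect(hole,.099)[0])
k=P[((H>.12)&(H<.15)).ravel()];print("knob",np.median(k,0),k[:,:2].min(0)/2+k[:,:2].max(0)/2)
P=cloud(365,398,198,232)
for lo,hi in((.0215,.04),(.014,.0215)):
    q=P[(P[:,2]>lo)&(P[:,2]<hi)]; b=cv2.minAreaRect((q[:,:2]*1000).astype(np.float32));print(lo,len(q),q.mean(0).round(4),b)
q=P[P[:,2]>.012]; w=np.linalg.eigh(np.cov(q[:,:2].T))[1][:,1]; print("axis",np.degrees(np.arctan2(w[1],w[0])),q.mean(0))
a=w*np.sign(w[0]); s=q[:,:2]@a; print("extent",np.percentile(s,[1,99]), "lateral",np.percentile(q[:,:2]@[-a[1],a[0]],[1,50,99]))
E
```

```text
cover ((562.1442260742188, 6.995384216308594), (188.36050415039062, 188.35398864746094), 14.46992015838623)
hole ((498.3210754394531, -9.78322982788086), (40.13839340209961, 103.30476379394531), 14.502449989318848)
knob [0.56013301 0.00605695 0.13759973] [0.56145124 0.0065053 ]
0.0215 103 [ 0.5205 -0.2846  0.0261] ((520.7763061523438, -285.15362548828125), (33.11904525756836, 27.060876846313477), 16.40987777709961)
0.014 78 [ 0.5457 -0.2773  0.018 ] ((534.342529296875, -280.64251708984375), (63.4531364440918, 23.575302124023438), 7.6274590492248535)
axis -167.4086610848778 [ 0.53144641 -0.28152892  0.02259001]
extent [0.42896332 0.49131164] lateral [-0.40455799 -0.39018481 -0.37800769]
```

>>> {"name": "move_arm", "arguments": {"deltas": [{"travel": [6, 6, 0], "rotation": [0, 0, 0]}, {"travel": [12, 10, 0], "rotation": [0, 0, 0]}, {"travel": [17, 14, 0], "rotation": [0, 0, 0]}, {"travel": [22, 18, 0], "rotation": [0, 0, 0]}, {"travel": [27, 22, 0], "rotation": [0, 0, 0]}, {"travel": [32, 26, -2], "rotation": [0, 0, 0]}, {"travel": [37, 30, -4], "rotation": [0, 0, 0]}, {"travel": [40, 33, -6], "rotation": [0, 0, 0]}, {"travel": [40, 33, -6], "rotation": [0, 0, 0]}]}}

```text
time: 1.38
eef_pos: [0.5408, -0.275, 0.1774]
ee_rot: [-3.139, -0.001, 0.228]
contact_force: [-0.6, -0.2, 0.7]
opening: 0.0883
finger_force: 0.0
```

```bash
python3 -c "
from h import *
s=sense();print(s['eef_pos'],s['ee_rot'],s['qpos'].round(3) if hasattr(s['qpos'],'round') else s['qpos'],s['time'])"
```

```text
[ 0.54080157 -0.27499399  0.17744351] [-3.13896221e+00 -9.03389795e-04  2.28478301e-01] [ 0.468  0.739 -0.128  1.684  0.125  0.728 -1.062] 1.375
```

The shaft is at (0.562, 0.007) with turret yaw 14.5°. The cube's foot is at about (0.504, -0.289) and its axis lies at 14°. The forearm angle limits forward tilt of the tool, so I grasp tilted backwards and swing forwards.

>>> {"name": "move_arm", "arguments": {"deltas": [{"travel": [0.4, 0, -2], "rotation": [-2.4, 9.7, 0]}, {"travel": [0.8, -0.1, -4], "rotation": [-4.8, 19.4, 0]}, {"travel": [1.2, -0.2, -6], "rotation": [-7.3, 29.1, 0]}, {"travel": [1.2, -0.2, -8], "rotation": [-9.7, 38.8, 0]}, {"travel": [1.2, -0.2, -10], "rotation": [-10.9, 43.7, 0]}, {"travel": [1.2, -0.2, -12], "rotation": [-10.9, 43.7, 0]}, {"travel": [1.2, -0.2, -12], "rotation": [-10.9, 43.7, 0]}, {"travel": [1.2, -0.2, -12], "rotation": [-10.9, 43.7, 0]}], "fingers": 6}}

```text
time: 2.38
eef_pos: [0.5503, -0.2828, 0.0607]
ee_rot: [3.117, 0.783, 0.211]
contact_force: [0.2, -0.0, 1.1]
opening: 0.0598
finger_force: 0.0
```

```bash
python3 -c "
from h import *
s=sense();print(s['eef_pos'],s['qpos'].round(3));
M=R.from_euler('xyz',s['ee_rot']).as_matrix();print(M.round(3))
d=cam('scene');c=proj(d,[.54,-.28,.03])[0];print(c)
x,y=c.astype(int);a=d['image'][max(0,y-70):y+50,max(0,x-80):x+80];cv2.imwrite('pics/s1.png',cv2.resize(a,None,fx=4,fy=4,interpolation=2))"
```

```text
[ 0.55033002 -0.28276281  0.06066827] [ 0.193  1.279  0.099  0.989  0.252  1.583 -1.184]
[[ 0.693  0.226 -0.685]
 [ 0.148 -0.974 -0.171]
 [-0.706  0.017 -0.708]]
[362.20065535 252.73213767]
```

>>> {"name": "move_arm", "arguments": {"deltas": [{"travel": [0, 0, -2], "rotation": [0, 0, 0]}, {"travel": [0, 0, -3.5], "rotation": [0, 0, 0]}, {"travel": [0, 0, -3.5], "rotation": [0, 0, 0]}, {"travel": [0, 0, -3.5], "rotation": [0, 0, 0]}]}}

```text
time: 2.92
eef_pos: [0.5501, -0.2816, 0.0236]
ee_rot: [3.12, 0.786, 0.214]
contact_force: [0.3, -0.6, 1.2]
opening: 0.0597
finger_force: 0.0
```

```bash
python3 -c "
from h import *
s=sense();print(s['eef_pos'],s['qpos'].round(3));
M=R.from_euler('xyz',s['ee_rot']).as_matrix();print(M.round(3))"
```

```text
[ 0.55009591 -0.28161389  0.02359914] [ 0.193  1.331  0.096  0.972  0.25   1.554 -1.196]
[[ 0.69   0.227 -0.687]
 [ 0.15  -0.974 -0.171]
 [-0.708  0.015 -0.706]]
```

>>> {"name": "move_arm", "arguments": {"deltas": [{"travel": [0.3, 0.4, -0.6], "rotation": [0, 0, 0]}, {"travel": [0.3, 0.4, -1.2], "rotation": [0, 0, 0]}, {"travel": [0.3, 0.4, -1.2], "rotation": [0, 0, 0]}]}}

```text
time: 3.3
eef_pos: [0.5528, -0.2773, 0.0111]
ee_rot: [3.121, 0.787, 0.215]
contact_force: [0.3, -0.1, 0.5]
opening: 0.06
finger_force: 0.0
```

>>> {"name": "move_arm", "arguments": {"deltas": [{"travel": [0, 0, 0], "rotation": [0, 0, 0]}, {"travel": [0, 0, 0], "rotation": [0, 0, 0]}, {"travel": [0, 0, 0], "rotation": [0, 0, 0]}, {"travel": [0, 0, 0], "rotation": [0, 0, 0]}, {"travel": [0, 0, 0], "rotation": [0, 0, 0]}], "fingers": 0}}

```text
time: 3.92
eef_pos: [0.5532, -0.2776, 0.0118]
ee_rot: [3.12, 0.786, 0.214]
contact_force: [-0.0, -1.5, 0.5]
opening: 0.0191
finger_force: 29.6
```

>>> {"name": "move_arm", "arguments": {"deltas": [{"travel": [0, 0, 4], "rotation": [0, 0, 0]}, {"travel": [0, 0, 8], "rotation": [2.3, -9.7, 0]}, {"travel": [0, 0, 9], "rotation": [4.6, -19.4, 0]}, {"travel": [0, 0, 9], "rotation": [6.9, -29.1, 0]}, {"travel": [0, 0, 9], "rotation": [9.3, -38.9, 0]}, {"travel": [0, 0, 9], "rotation": [11.6, -48.6, 0]}, {"travel": [0, 0, 9], "rotation": [13.9, -58.3, 0]}, {"travel": [0, 0, 9], "rotation": [16.2, -68, 0]}, {"travel": [0, 0, 9], "rotation": [19, -77.8, 0]}, {"travel": [0, 0, 9], "rotation": [19, -77.8, 0]}, {"travel": [0, 0, 9], "rotation": [19, -77.8, 0]}]}}

```text
time: 5.3
eef_pos: [0.5237, -0.2534, 0.0801]
ee_rot: [-3.04, -0.42, 0.24]
contact_force: [-0.3, -0.6, -1.1]
opening: 0.0198
finger_force: 29.6
```

```bash
python3 -c "
from h import *
s=sense();print(s['eef_pos'],s['qpos'].round(3),s['opening']);
M=R.from_euler('xyz',s['ee_rot']).as_matrix();print(M.round(3))
d=cam('scene');c=proj(d,s['eef_pos'])[0];print(c)
x,y=c.astype(int);a=d['image'][max(0,y-70):y+50,max(0,x-80):x+80];cv2.imwrite('pics/s2.png',cv2.resize(a,None,fx=4,fy=4,interpolation=2))"
```

```text
[ 0.52370528 -0.25343475  0.08005452] [ 0.99   0.961 -0.708  2.015  1.193  0.199 -1.877] 0.019830975905406275
[[ 0.887  0.277  0.37 ]
 [ 0.217 -0.956  0.195]
 [ 0.407 -0.092 -0.909]]
[352.85006751 242.04238413]
```

View pics/s2.png

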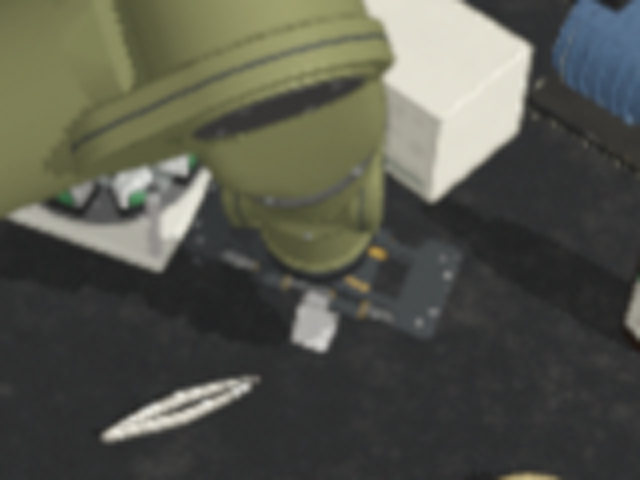

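The cube is held and tipped to about 69°. Forward tilt is limited here, so I move further out, where the forearm lies flatter.

>>> {"name": "move_arm", "arguments": {"deltas": [{"travel": [2, -2, 1], "rotation": [0, 0, 0]}, {"travel": [4, -4, 1], "rotation": [0, 0, 0]}, {"travel": [6, -7, 1], "rotation": [0, 0, 0]}, {"travel": [7, -7, 1], "rotation": [0, 0, 0]}, {"travel": [7, -7, 1], "rotation": [0, 0, 0]}, {"travel": [7, -7, 1], "rotation": [0, 0, 0]}]}}

```text
time: 6.1
eef_pos: [0.5942, -0.3214, 0.0908]
ee_rot: [-3.041, -0.42, 0.244]
contact_force: [0.0, -0.0, 0.3]
opening: 0.0198
finger_force: 29.6
```

```bash
python3 -c "
from h import *
s=sense();print(s['eef_pos'],s['qpos'].round(3),s['opening']);
M=R.from_euler('xyz',s['ee_rot']).as_matrix();print(M.round(3))"
```

```text
[ 0.59422662 -0.32137691  0.09083987] [ 1.103  1.107 -0.977  1.708  0.966  0.559 -1.521] 0.019756524957765267
[[ 0.886  0.28   0.369]
 [ 0.221 -0.955  0.196]
 [ 0.407 -0.092 -0.909]]
```

```bash
python3 -c "
from h import *
s=sense();M=R.from_euler('xyz',s['ee_rot']);M0=R.from_euler('xyz',[3.12,.786,.214])
a=np.radians(14);C0=np.array([[0,-np.sin(a),np.cos(a)],[0,np.cos(a),np.sin(a)],[-1,0,0]])
C=(M*M0.inv()).as_matrix()@C0;print(C.round(3))
# desired: z up, minimal rotation
z=C[:,2];v=np.cross(z,[0,0,1]);print('to upright deg',np.degrees(v/np.linalg.norm(v)*np.arccos(z[2])))
"
```

```text
[[ 0.883 -0.299  0.361]
 [ 0.309  0.95   0.032]
 [-0.352  0.083  0.932]]
to upright deg [  1.86431061 -21.14878085   0.        ]
```

>>> {"name": "move_arm", "arguments": {"deltas": [{"travel": [0, 0, 0.5], "rotation": [0.9, -10, 0]}, {"travel": [0, 0, 0.5], "rotation": [1.8, -20, 0]}, {"travel": [0, 0, 0.5], "rotation": [1.8, -20, 0]}, {"travel": [0, 0, 0.5], "rotation": [1.8, -20, 0]}, {"travel": [0, 0, 0.5], "rotation": [1.8, -20, 0]}]}}

```text
time: 6.72
eef_pos: [0.5936, -0.3224, 0.0951]
ee_rot: [-3.111, -0.765, 0.282]
contact_force: [-0.0, 0.0, -0.3]
opening: 0.0197
finger_force: 29.6
```

```bash
cat > c.py <<'E'
from h import *
s=sense();M=R.from_euler('xyz',s['ee_rot']);M0=R.from_euler('xyz',[3.12,.786,.214])
a=np.radians(14);C0=np.array([[0,-np.sin(a),np.cos(a)],[0,np.cos(a),np.sin(a)],[-1,0,0]])
C=(M*M0.inv()).as_matrix()@C0;print(C.round(3))
z=C[:,2];v=np.cross(z,[0,0,1]);print('to upright deg',np.degrees(v/np.linalg.norm(v)*np.arccos(z[2])))
print(s['eef_pos'],s['qpos'].round(3),s['opening'])
# TCP in cube frame at grasp: foot (.5043,-.289,.013)
p=C0.T@(np.array([.5532,-.2776,.0118])-[.5043,-.289,.013]); f=s['eef_pos']-C@p; print('foot',f.round(4))
print('lowest',min((f+C@[i*.013,j*.013,0])[2] for i in(-1,1) for j in (-1,1)))
E
python3 c.py
```

```text
[[ 0.949 -0.313  0.021]
 [ 0.313  0.95  -0.001]
 [-0.019  0.007  1.   ]]
to upright deg [-0.0503133  -1.18382844  0.        ]
[ 0.59357988 -0.32239777  0.09513462] [ 1.288  1.226 -1.072  1.905  1.752  0.264 -2.079] 0.019708810820617807
foot [ 0.5912 -0.322   0.045 ]
lowest 0.044622358197228984
```

>>> {"name": "move_arm", "arguments": {"deltas": [{"travel": [0, 0, -1.5], "rotation": [0, 0, 0]}, {"travel": [0, 0, -3], "rotation": [0, 0, 0]}, {"travel": [0, 0, -3.8], "rotation": [0, 0, 0]}, {"travel": [0, 0, -4.1], "rotation": [0, 0, 0]}, {"travel": [0, 0, -4.2], "rotation": [0, 0, 0]}, {"travel": [0, 0, -4.2], "rotation": [0, 0, 0]}]}}

```text
time: 7.48
eef_pos: [0.5952, -0.3231, 0.0545]
ee_rot: [-3.114, -0.767, 0.283]
contact_force: [0.0, -0.0, -0.9]
opening: 0.0196
finger_force: 29.6
```

```bash
python3 c.py
```

```text
[[ 0.95  -0.313  0.018]
 [ 0.313  0.95   0.001]
 [-0.017  0.005  1.   ]]
to upright deg [ 0.03948495 -1.03985339  0.        ]
[ 0.59518404 -0.32307099  0.05449395] [ 1.299  1.328 -1.101  1.893  1.884  0.323 -2.13 ] 0.019573572989373955
foot [ 0.5929 -0.3228  0.0043]
lowest 0.004029517863790159
```

>>> {"name": "move_arm", "arguments": {"deltas": [{"travel": [0, 0, -0.2], "rotation": [0, 0, 0]}, {"travel": [0, 0, -0.3], "rotation": [0, 0, 0]}, {"travel": [0, 0, -0.4], "rotation": [0, 0, 0]}, {"travel": [0, 0, -0.4], "rotation": [0, 0, 0]}]}}

```text
time: 7.98
eef_pos: [0.5958, -0.3231, 0.0513]
ee_rot: [-3.114, -0.769, 0.283]
contact_force: [-1.1, -1.6, 4.8]
opening: 0.0193
finger_force: 29.6
```

Contact is felt at 4.8 N. I release and back off along the tool axis.

>>> {"name": "move_arm", "arguments": {"deltas": [{"travel": [0, 0, 0], "rotation": [0, 0, 0]}, {"travel": [0, 0, 0], "rotation": [0, 0, 0]}, {"travel": [0, 0, 0], "rotation": [0, 0, 0]}, {"travel": [-1.3, -0.4, 1.5], "rotation": [0, 0, 0]}, {"travel": [-2.6, -0.8, 3], "rotation": [0, 0, 0]}, {"travel": [-4.5, -1.4, 5], "rotation": [0, 0, 0]}, {"travel": [-6, -1.6, 8], "rotation": [0, 0, 0]}, {"travel": [-6, -1.6, 12], "rotation": [0, 0, 0]}, {"travel": [-6, -1.6, 14], "rotation": [0, 10, 0]}, {"travel": [-6, -1.6, 14], "rotation": [0, 20, 0]}, {"travel": [-6, -1.6, 14], "rotation": [0, 30, 0]}, {"travel": [-6, -1.6, 14], "rotation": [0, 40, 0]}], "fingers": 5}}

```text
time: 9.48
eef_pos: [0.5347, -0.3392, 0.191]
ee_rot: [-2.94, -0.122, 0.203]
contact_force: [0.7, -0.4, -1.0]
opening: 0.0496
finger_force: 0.0
```

```bash
python3 -c "
from h import *
s=sense();print(s['eef_pos'],s['ee_rot'],s['qpos'].round(3))
# rotation to tool down, yaw 180deg-ish family
M=R.from_euler('xyz',s['ee_rot'])
for y in (90,130,150):print(y,(R.from_euler('xyz',[180,0,y],degrees=True)*M.inv()).as_rotvec(degrees=True).round(1))
d=cam('scene');c=proj(d,[.593,-.323,.03])[0];print(c)
x,y=c.astype(int);a=d['image'][max(0,y-60):y+60,max(0,x-80):x+80];cv2.imwrite('pics/s3.png',cv2.resize(a,None,fx=4,fy=4,interpolation=2))"
```

```text
[ 0.53466621 -0.33924912  0.19102012] [-2.93982166 -0.12165108  0.20334085] [ 1.134  1.042 -1.176  1.497  0.761  1.168 -1.441]
90 [-13.7  -4.9  77.3]
130 [-12.4 -10.3 117. ]
150 [-11.2 -13.2 136.9]
[383.0976782  248.82305493]
```

View pics/s3.png

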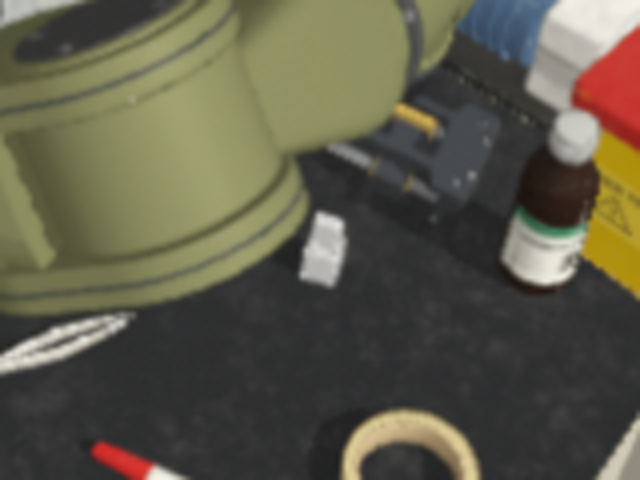

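The cube stands upright at crop (325,250). Now I go to the knob.

>>> {"name": "move_arm", "arguments": {"deltas": [{"travel": [0.2, 4, 2], "rotation": [-1.7, -0.6, 9.7]}, {"travel": [0.5, 8, 3], "rotation": [-3.4, -1.2, 19.3]}, {"travel": [0.8, 13, 3], "rotation": [-5.1, -1.8, 29]}, {"travel": [1.2, 18, 3], "rotation": [-6.8, -2.4, 38.7]}, {"travel": [1.6, 22, 3], "rotation": [-8.5, -3, 48.3]}, {"travel": [2, 26, 3], "rotation": [-10.2, -3.6, 58]}, {"travel": [2.4, 30, 3], "rotation": [-12, -4.3, 67.6]}, {"travel": [2.7, 34.6, 3], "rotation": [-13.7, -4.9, 77.3]}, {"travel": [2.7, 34.6, 3], "rotation": [-13.7, -4.9, 77.3]}]}}

```text
time: 10.65
eef_pos: [0.5612, 0.0121, 0.2204]
ee_rot: [3.139, -0.008, 1.583]
contact_force: [-0.1, -0.2, -0.4]
opening: 0.0499
finger_force: 0.0
```

```bash
cat > k.py <<'E'
from h import *
import sys
s=sense();print(s['eef_pos'].round(4),s['ee_rot'].round(3),s['qpos'].round(3),s['opening'],s['time'])
M=R.from_euler('xyz',s['ee_rot'])
for y in map(float,sys.argv[1:]):print(y,(R.from_euler('xyz',[180,0,y],degrees=True)*M.inv()).as_rotvec(degrees=True).round(1))
E
python3 k.py 90 120 150
```

```text
[0.5612 0.0121 0.2204] [ 3.139 -0.008  1.583] [ 0.56   0.97  -1.349  1.756  0.993  1.277 -1.029] 0.04985131564672462 10.65
90.0 [-0.4  0.1 -0.7]
120.0 [-0.5  0.  29.3]
150.0 [-0.5 -0.1 59.3]
```

>>> {"name": "move_arm", "arguments": {"deltas": [{"travel": [0, 0, -1], "rotation": [-0.1, 0, 10]}, {"travel": [0, 0, -2], "rotation": [-0.2, 0, 20]}, {"travel": [0, 0, -3], "rotation": [-0.3, 0, 30]}, {"travel": [0, 0, -3.5], "rotation": [-0.3, 0, 40]}, {"travel": [0, 0, -4], "rotation": [-0.3, 0, 50]}, {"travel": [0, 0, -4.5], "rotation": [-0.4, 0, 60]}, {"travel": [0, 0, -5], "rotation": [-0.4, 0, 69]}, {"travel": [0, 0, -5], "rotation": [-0.4, 0, 69]}, {"travel": [0, 0, -5], "rotation": [-0.4, 0, 69]}], "fingers": 6}}

```text
time: 11.78
eef_pos: [0.5619, 0.0063, 0.1699]
ee_rot: [-3.139, 0.001, 2.773]
contact_force: [0.1, -0.6, 0.8]
opening: 0.0601
finger_force: 0.0
```

```bash
python3 k.py 160
```

```text
[0.5619 0.0063 0.1699] [-3.139e+00  1.000e-03  2.773e+00] [ 0.571  1.109 -1.426  1.798  1.144  1.345  0.059] 0.06010490453066279 11.775
160.0 [0.2 0.  1.1]
```

>>> {"name": "move_arm", "arguments": {"deltas": [{"travel": [0, 0, -3], "rotation": [0, 0, 0]}, {"travel": [0, 0, -5], "rotation": [0, 0, 0]}, {"travel": [0, 0, -6], "rotation": [0, 0, 0]}, {"travel": [0, 0, -6], "rotation": [0, 0, 0]}]}}

```text
time: 12.28
eef_pos: [0.5617, 0.007, 0.1095]
ee_rot: [-3.138, 0.001, 2.777]
contact_force: [-0.5, 0.3, 0.5]
opening: 0.0602
finger_force: 0.0
```

>>> {"name": "move_arm", "arguments": {"deltas": [{"travel": [0, 0, 0], "rotation": [0, 0, 0]}, {"travel": [0, 0, 0], "rotation": [0, 0, 0]}, {"travel": [0, 0, 0], "rotation": [0, 0, 0]}, {"travel": [0, 0, 0], "rotation": [0, 0, -5]}, {"travel": [0, 0, 0], "rotation": [0, 0, -15]}, {"travel": [0, 0, 0], "rotation": [0, 0, -25]}, {"travel": [0, 0, 0], "rotation": [0, 0, -35]}, {"travel": [0, 0, 0], "rotation": [0, 0, -45]}, {"travel": [0, 0, 0], "rotation": [0, 0, -55]}, {"travel": [0, 0, 0], "rotation": [0, 0, -65]}, {"travel": [0, 0, 0], "rotation": [0, 0, -70]}], "fingers": 0}}

```text
time: 13.65
eef_pos: [0.5633, 0.006, 0.1105]
ee_rot: [-3.141, 0.003, 1.55]
contact_force: [4.1, -2.2, 0.4]
opening: 0.0373
finger_force: 29.9
```

```bash
python3 k.py
```

```text
[0.5633 0.006  0.1105] [-3.141e+00  3.000e-03  1.550e+00] [ 0.518  1.103 -1.223  1.833  1.17   1.15  -1.165] 0.037324900733217946 13.65
```

>>> {"name": "move_arm", "arguments": {"deltas": [{"travel": [0, 0, 0], "rotation": [0, 0, -10]}, {"travel": [0, 0, 0], "rotation": [0, 0, -20]}, {"travel": [0, 0, 0], "rotation": [0, 0, -30]}, {"travel": [0, 0, 0], "rotation": [0, 0, -40]}, {"travel": [0, 0, 0], "rotation": [0, 0, -50]}, {"travel": [0, 0, 0], "rotation": [0, 0, -60]}, {"travel": [0, 0, 0], "rotation": [0, 0, -65]}, {"travel": [0, 0, 0], "rotation": [0, 0, -65]}, {"travel": [0, 0, 0], "rotation": [0, 0, -65]}]}}

```text
time: 14.78
eef_pos: [0.5651, 0.0049, 0.1105]
ee_rot: [3.14, -0.003, 0.417]
contact_force: [7.3, -4.8, -1.8]
opening: 0.0372
finger_force: 30.0
```

```bash
python3 k.py
```

```text
[0.5651 0.0049 0.1105] [ 3.14e+00 -3.00e-03  4.17e-01] [ 0.464  1.016 -1.052  1.834  1.078  0.994 -2.224] 0.03716143693810259 14.775
```

>>> {"name": "move_arm", "arguments": {"deltas": [{"travel": [0, 0, 0], "rotation": [0, 0, 0]}, {"travel": [0, 0, 0], "rotation": [0, 0, 0]}, {"travel": [0, 0, 3], "rotation": [0, 0, 0]}, {"travel": [0, 0, 6], "rotation": [0, 0, 0]}, {"travel": [0, -5, 9], "rotation": [0, 0, 0]}, {"travel": [0, -10, 11], "rotation": [0, 0, 0]}, {"travel": [0, -15, 11], "rotation": [0, 0, 0]}, {"travel": [0, -20, 11], "rotation": [0, 0, 0]}, {"travel": [0, -20, 11], "rotation": [0, 0, 0]}], "fingers": 6}}

```text
time: 15.9
eef_pos: [0.561, -0.1979, 0.219]
ee_rot: [-3.139, 0.004, 0.413]
contact_force: [0.8, 0.7, -0.2]
opening: 0.0601
finger_force: 0.0
```

```bash
python3 k.py; python3 - <<'E'
from h import *
d=cam("top"); im=d["image"]
a=cv2.resize(im[155:255,230:330],(400,400),interpolation=cv2.INTER_CUBIC)
u,v=proj(d,[.593,-.323,.05])[0].astype(int);print(u,v)
b=cv2.resize(im[v-25:v+25,u-25:u+25],(400,400),interpolation=cv2.INTER_CUBIC)
cv2.imwrite("pics/crop4.png",np.hstack([a,b]))
d["depth"]=cv2.medianBlur(d["depth"],3)
U,V=np.meshgrid(np.arange(u-25,u+25),np.arange(v-25,v+25));P=bydepth(d,np.c_[U.ravel(),V.ravel()])
for lo,hi in((.055,.075),(.027,.045)):
    q=P[(P[:,2]>lo)&(P[:,2]<hi)]
    if len(q)>4: print(lo,len(q),q.mean(0).round(4),cv2.minAreaRect((q[:,:2]*1000).astype(np.float32)))
E
```

```text
[ 0.561  -0.1979  0.219 ] [-3.139  0.004  0.413] [ 0.843  0.923 -1.177  1.652  0.904  1.213 -1.706] 0.06006201443084136 15.9
395 193
```

View pics/crop4.png

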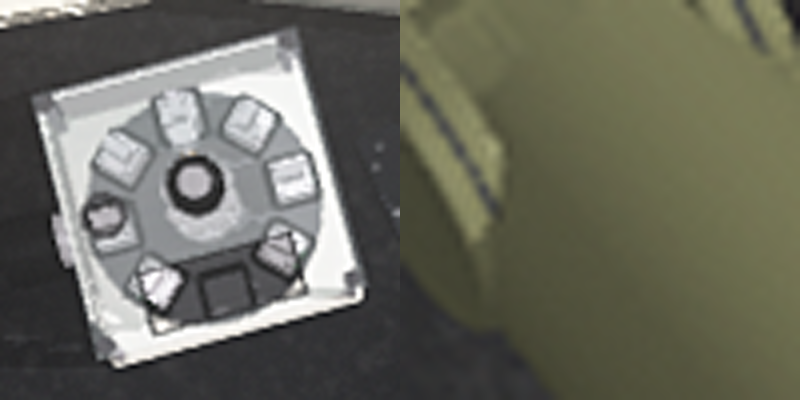

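The empty pocket now stands under the opening, at crop (228,290). The arm hides the cube in the top view on the right, so I measure it from the scene camera.

```bash
python3 - <<'E'
from h import *
d=cam("scene");d["depth"]=cv2.medianBlur(d["depth"],3)
u,v=proj(d,[.593,-.323,.03])[0].astype(int)
U,V=np.meshgrid(np.arange(u-20,u+20),np.arange(v-20,v+20));P=bydepth(d,np.c_[U.ravel(),V.ravel()])
q=P[(P[:,2]>.008)&(P[:,2]<.09)&(np.hypot(P[:,0]-.593,P[:,1]+.323)<.05)]
print(len(q),q.min(0),q.max(0))
for lo,hi in((.059,.07),(.04,.058),(.031,.037),(.01,.028)):
    w=q[(q[:,2]>lo)&(q[:,2]<hi)]
    if len(w)>3: print(lo,len(w),w.mean(0).round(4),cv2.minAreaRect((w[:,:2]*1000).astype(np.float32)))
C=np.array([[np.cos(.319),-np.sin(.319)],[np.sin(.319),np.cos(.319)]])
l=(q[:,:2]-[.5935,-.3228])@C
for lo,hi in((.042,.07),(.005,.032)):
    m=(q[:,2]>lo)&(q[:,2]<hi); print(lo,m.sum(),np.percentile(l[m],[2,50,98],axis=0).round(4).tolist())
E
```

```text
122 [ 0.57730958 -0.33907062  0.0083522 ] [ 0.60670227 -0.31006271  0.06620676]
0.059 19 [ 0.5925 -0.3259  0.0623] ((592.566650390625, -325.5480651855469), (7.321792125701904, 17.75495719909668), 2.5820112228393555)
0.04 24 [ 0.5902 -0.3249  0.0486] ((591.4574584960938, -325.0021057128906), (7.845951080322266, 20.238859176635742), 27.572134017944336)
0.031 25 [ 0.5881 -0.3258  0.0339] ((592.52392578125, -325.57574462890625), (18.365612030029297, 25.28132438659668), 29.161663055419922)
0.01 31 [ 0.5834 -0.328   0.0189] ((587.0075073242188, -330.05987548828125), (17.052690505981445, 32.21459197998047), 48.94538116455078)
0.042 42 [[-0.006, -0.0106], [-0.0036, -0.002], [0.0021, 0.0085]]
0.005 50 [[-0.0144, -0.0142], [-0.0125, -0.0025], [0.0071, 0.0122]]
```

>>> {"name": "move_arm", "arguments": {"deltas": [{"travel": [1, -3, 0], "rotation": [0, 0, 10]}, {"travel": [2, -6, 0], "rotation": [0, 0, 20]}, {"travel": [3.3, -9, 0], "rotation": [0, 0, 30]}, {"travel": [3.3, -12.6, 0], "rotation": [0, 0, 40]}, {"travel": [3.3, -12.6, -2], "rotation": [0, 0, 50]}, {"travel": [3.3, -12.6, -4], "rotation": [0, 0, 60]}, {"travel": [3.3, -12.6, -6], "rotation": [0, 0, 70]}, {"travel": [3.3, -12.6, -8], "rotation": [0, 0, 80]}, {"travel": [3.3, -12.6, -10], "rotation": [0, 0, 84.6]}, {"travel": [3.3, -12.6, -11], "rotation": [0, 0, 84.6]}, {"travel": [3.3, -12.6, -11], "rotation": [0, 0, 84.6]}], "fingers": 5}}

```text
time: 17.38
eef_pos: [0.5952, -0.3178, 0.1097]
ee_rot: [-3.138, 0.001, 1.898]
contact_force: [0.2, 0.7, 0.9]
opening: 0.0504
finger_force: 0.0
```

```bash
python3 k.py 108.3
```

```text
[ 0.5952 -0.3178  0.1097] [-3.138e+00  1.000e-03  1.898e+00] [ 0.962  1.245 -1.329  1.472  1.216  1.379 -0.107] 0.05038514204997216 17.375
108.3 [ 0.1 -0.2 -0.4]
```

>>> {"name": "move_arm", "arguments": {"deltas": [{"travel": [0, 0, -2], "rotation": [0, 0, 0]}, {"travel": [0, 0, -2.5], "rotation": [0, 0, 0]}, {"travel": [0, 0, -2.5], "rotation": [0, 0, 0]}]}}

```text
time: 17.75
eef_pos: [0.5946, -0.3191, 0.0843]
ee_rot: [-3.138, 0.001, 1.897]
contact_force: [-0.3, -0.4, 0.1]
opening: 0.0499
finger_force: 0.0
```

Steady offset, so I correct y by -4.5 mm and go down.

>>> {"name": "move_arm", "arguments": {"deltas": [{"travel": [-0.1, -0.4, -1], "rotation": [0, 0, 0]}, {"travel": [-0.1, -0.4, -3], "rotation": [0, 0, 0]}, {"travel": [-0.1, -0.4, -4.4], "rotation": [0, 0, 0]}, {"travel": [-0.1, -0.4, -4.4], "rotation": [0, 0, 0]}, {"travel": [-0.1, -0.4, -4.4], "rotation": [0, 0, 0]}]}}

```text
time: 18.38
eef_pos: [0.5942, -0.3228, 0.0411]
ee_rot: [-3.139, 0.001, 1.897]
contact_force: [0.0, 0.0, 0.7]
opening: 0.0502
finger_force: 0.0
```

>>> {"name": "move_arm", "arguments": {"deltas": [{"travel": [0, 0, 0], "rotation": [0, 0, 0]}, {"travel": [0, 0, 0], "rotation": [0, 0, 0]}, {"travel": [0, 0, 0], "rotation": [0, 0, 0]}, {"travel": [0, 0, 0], "rotation": [0, 0, 0]}, {"travel": [0, 0, 0], "rotation": [0, 0, 0]}], "fingers": 0}}

```text
time: 19.0
eef_pos: [0.5938, -0.3231, 0.0409]
ee_rot: [-3.138, 0.001, 1.897]
contact_force: [-0.4, 0.6, -0.4]
opening: 0.0096
finger_force: 30.0
```

>>> {"name": "move_arm", "arguments": {"deltas": [{"travel": [0, 0, 5], "rotation": [0, 0, 0]}, {"travel": [0, 0, 10], "rotation": [0, 0, 5]}, {"travel": [-1, 3, 14], "rotation": [0, 0, 15]}, {"travel": [-2, 7, 16], "rotation": [0, 0, 25]}, {"travel": [-3, 11, 16], "rotation": [0, 0, 35]}, {"travel": [-4, 15, 16], "rotation": [0, 0, 45]}, {"travel": [-5.5, 19, 16], "rotation": [0, 0, 55]}, {"travel": [-7, 23, 16], "rotation": [0, 0, 65]}, {"travel": [-8.5, 27, 16], "rotation": [0, 0, 75]}, {"travel": [-9.6, 31.3, 16], "rotation": [0, 0, 85]}, {"travel": [-9.6, 31.3, 16], "rotation": [0, 0, 85.8]}, {"travel": [-9.6, 31.3, 16], "rotation": [0, 0, 85.8]}]}}

```text
time: 20.5
eef_pos: [0.4981, -0.0106, 0.2008]
ee_rot: [-3.138, 0.001, -2.89]
contact_force: [-0.7, 0.1, -0.5]
opening: 0.0098
finger_force: 30.0
```

```bash
python3 k.py 194.5; cat > m.py <<'E'
from h import *
s=sense();t=s['eef_pos'];M=R.from_euler('xyz',s['ee_rot']).as_matrix()
y=np.radians(14.5);T=np.array([[np.cos(y),-np.sin(y),0],[np.sin(y),np.cos(y),0],[0,0,1]])
for n in("scene","top"):
    d=cam(n);d["depth"]=cv2.medianBlur(d["depth"],3)
    u,v=proj(d,t-[0,0,.02])[0].astype(int);print(n,u,v)
    U,V=np.meshgrid(np.arange(u-35,u+35),np.arange(v-35,v+35));P=bydepth(d,np.c_[U.ravel(),V.ravel()])
    l=(P-t)@T
    w=l[(np.abs(l[:,:2]).max(1)<.025)&(l[:,2]<-.004)&(l[:,2]>-.05)]
    if len(w)>5: print(len(w),np.percentile(w,[1,5,50,95,99],axis=0).round(4).tolist())
    a=d["image"][v-45:v+45,u-60:u+60];cv2.imwrite(f"pics/m_{n}.png",cv2.resize(a,None,fx=3.3,fy=3.3,interpolation=2))
cv2.imwrite("pics/m.png",np.hstack([cv2.imread("pics/m_scene.png"),cv2.imread("pics/m_top.png")]))
E
python3 m.py
```

```text
[ 0.4981 -0.0106  0.2008] [-3.138e+00  1.000e-03 -2.890e+00] [ 0.654  0.997 -1.447  1.956  1.066  1.269  0.636] 0.0098251356519891 20.5
194.5 [0.2 0.1 0.1]
scene 285 188
99 [[-0.0132, -0.016, -0.0419], [-0.0125, -0.0154, -0.0401], [-0.0095, -0.0079, -0.0211], [0.0077, 0.01, -0.0069], [0.0119, 0.0115, -0.0056]]
top 283 222
```

View pics/m.png

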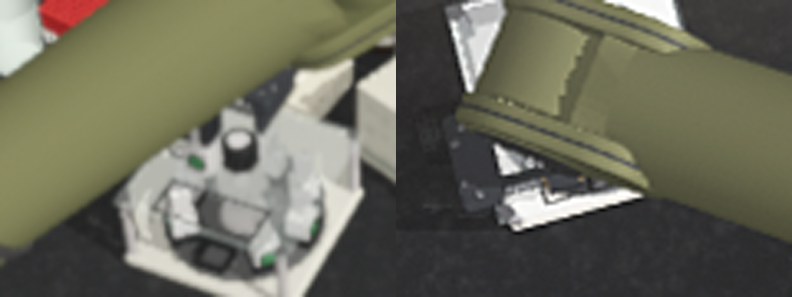

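The scene crop shows the opening and the empty pocket below, at (215,255), with the cube held above. The depth fit puts the cube centred under the TCP to about 2 mm. I lower it in stages.

>>> {"name": "move_arm", "arguments": {"deltas": [{"travel": [0, 0.1, -3], "rotation": [0, 0, 0]}, {"travel": [0, 0.1, -6], "rotation": [0, 0, 0]}, {"travel": [0, 0.1, -8], "rotation": [0, 0, 0]}, {"travel": [0, 0.1, -10], "rotation": [0, 0, 0]}, {"travel": [0, 0.1, -11], "rotation": [0, 0, 0]}, {"travel": [0, 0.1, -11], "rotation": [0, 0, 0]}, {"travel": [0, 0.1, -11], "rotation": [0, 0, 0]}]}}

```text
time: 21.48
eef_pos: [0.4984, -0.009, 0.0916]
ee_rot: [-3.139, 0.003, -2.889]
contact_force: [-0.2, 0.1, -0.6]
opening: 0.0096
finger_force: 30.0
```

```bash
python3 k.py 194.5
```

```text
[ 0.4984 -0.009   0.0916] [-3.139e+00  3.000e-03 -2.889e+00] [ 0.597  1.153 -1.314  2.036  1.29   1.172  0.495] 0.009639685700544152 21.475
194.5 [0.1 0.2 0. ]
```

>>> {"name": "move_arm", "arguments": {"deltas": [{"travel": [0, -0.1, -0.3], "rotation": [0, 0, 0]}, {"travel": [0, -0.1, -0.6], "rotation": [0, 0, 0]}, {"travel": [0, -0.1, -0.9], "rotation": [0, 0, 0]}, {"travel": [0, -0.1, -1.1], "rotation": [0, 0, 0]}, {"travel": [0, -0.1, -1.1], "rotation": [0, 0, 0]}]}}

```text
time: 22.1
eef_pos: [0.4978, -0.01, 0.0797]
ee_rot: [-3.139, 0.001, -2.888]
contact_force: [-0.5, -0.0, -0.5]
opening: 0.01
finger_force: 30.0
```

>>> {"name": "move_arm", "arguments": {"deltas": [{"travel": [0, 0, -0.1], "rotation": [0, 0, 0]}, {"travel": [0, 0, -0.2], "rotation": [0, 0, 0]}, {"travel": [0, 0, -0.3], "rotation": [0, 0, 0]}, {"travel": [0, 0, -0.4], "rotation": [0, 0, 0]}, {"travel": [0, 0, -0.4], "rotation": [0, 0, 0]}]}}

```text
time: 22.72
eef_pos: [0.4981, -0.0103, 0.076]
ee_rot: [-3.138, 0.002, -2.889]
contact_force: [-0.9, -0.9, -0.4]
opening: 0.0098
finger_force: 30.0
```

>>> {"name": "move_arm", "arguments": {"deltas": [{"travel": [0, 0, -0.1], "rotation": [0, 0, 0]}, {"travel": [0, 0, -0.3], "rotation": [0, 0, 0]}, {"travel": [0, 0, -0.5], "rotation": [0, 0, 0]}, {"travel": [0, 0, -0.6], "rotation": [0, 0, 0]}, {"travel": [0, 0, -0.6], "rotation": [0, 0, 0]}]}}

```text
time: 23.35
eef_pos: [0.4979, -0.0103, 0.0697]
ee_rot: [-3.138, 0.001, -2.889]
contact_force: [0.8, -0.8, -1.5]
opening: 0.0096
finger_force: 30.0
```

>>> {"name": "move_arm", "arguments": {"deltas": [{"travel": [0, 0, -0.1], "rotation": [0, 0, 0]}, {"travel": [0, 0, -0.2], "rotation": [0, 0, 0]}, {"travel": [0, 0, -0.25], "rotation": [0, 0, 0]}, {"travel": [0, 0, -0.25], "rotation": [0, 0, 0]}]}}

```text
time: 23.85
eef_pos: [0.498, -0.0101, 0.0674]
ee_rot: [-3.138, 0.001, -2.888]
contact_force: [1.9, -1.5, -0.6]
opening: 0.0097
finger_force: 30.0
```

>>> {"name": "move_arm", "arguments": {"deltas": [{"travel": [0, 0, 0], "rotation": [0, 0, 0]}, {"travel": [0, 0, 0], "rotation": [0, 0, 0]}, {"travel": [0, 0, 0], "rotation": [0, 0, 0]}, {"travel": [0, 0, 0], "rotation": [0, 0, 0]}], "fingers": 2.4}}

```text
time: 24.35
eef_pos: [0.4979, -0.01, 0.0675]
ee_rot: [-3.139, 0.001, -2.888]
contact_force: [-0.1, 0.8, -0.8]
opening: 0.024
finger_force: 0.0
```

>>> {"name": "move_arm", "arguments": {"deltas": [{"travel": [0, 0, 2], "rotation": [0, 0, 0]}, {"travel": [0, 0, 4], "rotation": [0, 0, 0]}, {"travel": [0, 0, 7], "rotation": [0, 0, 0]}, {"travel": [0, 0, 10], "rotation": [0, 0, 0]}, {"travel": [0, 0, 12], "rotation": [0, 0, 0]}, {"travel": [4, -5, 13], "rotation": [0, 0, 0]}, {"travel": [4, -9, 13], "rotation": [0, 0, 0]}, {"travel": [4, -13, 13], "rotation": [0, 0, 0]}, {"travel": [4, -18, 13], "rotation": [0, 0, 0]}, {"travel": [4, -18, 13], "rotation": [0, 0, 0]}]}}

```text
time: 25.6
eef_pos: [0.5373, -0.1945, 0.1964]
ee_rot: [-3.138, -0.0, -2.897]
contact_force: [0.1, 0.9, -0.5]
opening: 0.0236
finger_force: 0.0
```

```bash
python3 k.py 105 ; cat > v.py <<'E'
from h import *
import sys
d=cam("top"); im=d["image"]
cv2.imwrite(sys.argv[1],cv2.resize(im[155:255,230:330],(550,550),interpolation=cv2.INTER_CUBIC))
d["depth"]=cv2.medianBlur(d["depth"],3)
U,V=np.meshgrid(np.arange(265,315),np.arange(205,250));P=bydepth(d,np.c_[U.ravel(),V.ravel()])
y=np.radians(14.5);T=np.array([[np.cos(y),-np.sin(y)],[np.sin(y),np.cos(y)]])
l=np.c_[(P[:,:2]-[.4981,-.0098])@T,P[:,2]]
for lo,hi in((.08,.0945),(.053,.067)):
    w=l[(np.abs(l[:,:2]).max(1)<.017)&(l[:,2]>lo)&(l[:,2]<hi)]; print(lo,len(w),w.mean(0).round(4),np.percentile(w,[3,97],axis=0).round(4).tolist())
E
python3 v.py pics/v1.png
```

```text
[ 0.5373 -0.1945  0.1964] [-3.138 -0.    -2.897] [ 0.922  1.053 -1.401  1.749  1.081  1.339  1.093] 0.02363043783161031 25.6
105.0 [  0.2  -0.2 -89. ]
0.08 22 [0.0002 0.001  0.0888] [[-0.0074, -0.0035, 0.0825], [0.0079, 0.0056, 0.0915]]
0.053 64 [-0.0018  0.0011  0.0598] [[-0.0147, -0.0109, 0.0552], [0.0136, 0.0136, 0.0635]]
```

View pics/v1.png

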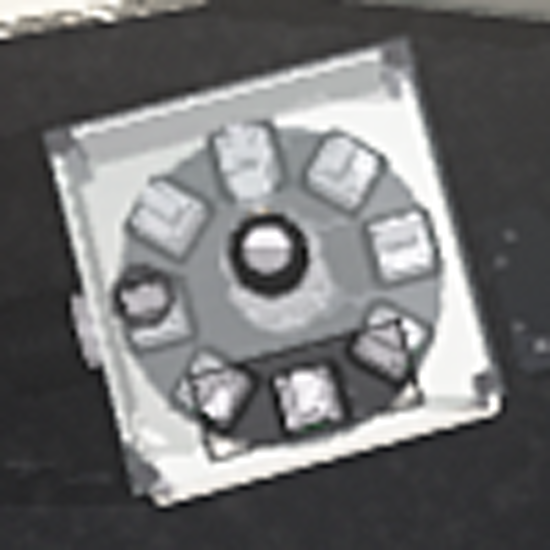

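The cube sits home: its block top is at 59.8 mm, and 60 is nominal. It shows at crop (310,395). Now I turn the knob two clicks clockwise.

>>> {"name": "move_arm", "arguments": {"deltas": [{"travel": [0.5, 5, 0], "rotation": [0, 0, 0]}, {"travel": [1, 10, 0], "rotation": [0, 0, 0]}, {"travel": [2, 15, 0], "rotation": [0, 0, 0]}, {"travel": [2.5, 20.1, 0], "rotation": [0, 0, 0]}, {"travel": [2.5, 20.1, -2], "rotation": [0, 0, 0]}, {"travel": [2.5, 20.1, -4], "rotation": [0, 0, 0]}, {"travel": [2.5, 20.1, -4], "rotation": [0, 0, 0]}], "fingers": 6}}

```text
time: 26.52
eef_pos: [0.5616, 0.0092, 0.155]
ee_rot: [-3.138, -0.003, -2.889]
contact_force: [0.2, -0.6, 0.1]
opening: 0.0603
finger_force: 0.0
```

```bash
python3 k.py
```

```text
[0.5616 0.0092 0.155 ] [-3.138e+00 -3.000e-03 -2.889e+00] [ 0.544  1.079 -1.33   1.809  1.125  1.255  0.693] 0.06034282925942517 26.525
```

>>> {"name": "move_arm", "arguments": {"deltas": [{"travel": [0, -0.2, -2], "rotation": [0, 0, 0]}, {"travel": [0, -0.2, -4], "rotation": [0, 0, 0]}, {"travel": [0, -0.2, -4.5], "rotation": [0, 0, 0]}, {"travel": [0, -0.2, -4.5], "rotation": [0, 0, 0]}]}}

```text
time: 27.02
eef_pos: [0.5627, 0.009, 0.112]
ee_rot: [-3.139, 0.001, -2.888]
contact_force: [0.3, 0.7, -0.3]
opening: 0.0602
finger_force: 0.0
```

>>> {"name": "move_arm", "arguments": {"deltas": [{"travel": [0, 0, 0], "rotation": [0, 0, 0]}, {"travel": [0, 0, 0], "rotation": [0, 0, 0]}, {"travel": [0, 0, 0], "rotation": [0, 0, 0]}, {"travel": [0, 0, 0], "rotation": [0, 0, -5]}, {"travel": [0, 0, 0], "rotation": [0, 0, -13]}, {"travel": [0, 0, 0], "rotation": [0, 0, -21]}, {"travel": [0, 0, 0], "rotation": [0, 0, -29]}, {"travel": [0, 0, 0], "rotation": [0, 0, -37]}, {"travel": [0, 0, 0], "rotation": [0, 0, -45]}], "fingers": 0}}

```text
time: 28.15
eef_pos: [0.5644, 0.0034, 0.1129]
ee_rot: [-3.131, 0.008, 2.6]
contact_force: [1.6, -10.1, 5.0]
opening: 0.0374
finger_force: 29.9
```

>>> {"name": "move_arm", "arguments": {"deltas": [{"travel": [0, 0, 0], "rotation": [0, 0, -8]}, {"travel": [0, 0, 0], "rotation": [0, 0, -16]}, {"travel": [0, 0, 0], "rotation": [0, 0, -24]}, {"travel": [0, 0, 0], "rotation": [0, 0, -32]}, {"travel": [0, 0, 0], "rotation": [0, 0, -40]}, {"travel": [0, 0, 0], "rotation": [0, 0, -45]}, {"travel": [0, 0, 0], "rotation": [0, 0, -45]}, {"travel": [0, 0, 0], "rotation": [0, 0, -45]}]}}

```text
time: 29.15
eef_pos: [0.5636, 0.0029, 0.1128]
ee_rot: [-3.136, 0.012, 1.82]
contact_force: [0.8, -10.5, 5.1]
opening: 0.0372
finger_force: 29.9
```

>>> {"name": "move_arm", "arguments": {"deltas": [{"travel": [0, 0, 0], "rotation": [0, 0, 0]}, {"travel": [0, 0, 0], "rotation": [0, 0, 0]}, {"travel": [0, 0, 0], "rotation": [0, 0, 0]}, {"travel": [0, 0, 3], "rotation": [0, 0, 0]}, {"travel": [0, 0, 6], "rotation": [0, 0, 0]}, {"travel": [0, -5, 9], "rotation": [0, 0, 0]}, {"travel": [0, -10, 10], "rotation": [0, 0, 0]}, {"travel": [-2, -15, 10], "rotation": [0, 0, 0]}, {"travel": [-4, -20, 10], "rotation": [0, 0, 0]}, {"travel": [-4, -20, 10], "rotation": [0, 0, 0]}], "fingers": 6}}

```text
time: 30.4
eef_pos: [0.5209, -0.1959, 0.2113]
ee_rot: [-3.135, 0.003, 1.816]
contact_force: [0.4, -0.1, -0.1]
opening: 0.0602
finger_force: 0.0
```

```bash
python3 v.py pics/v2.png
```

```text
0.08 24 [0.0002 0.0002 0.0895] [[-0.0077, -0.0042, 0.0856], [0.0088, 0.0047, 0.0912]]
0.053 65 [-0.0031 -0.0001  0.06  ] [[-0.0149, -0.0121, 0.056], [0.0112, 0.0123, 0.0631]]
```

View pics/v2.png

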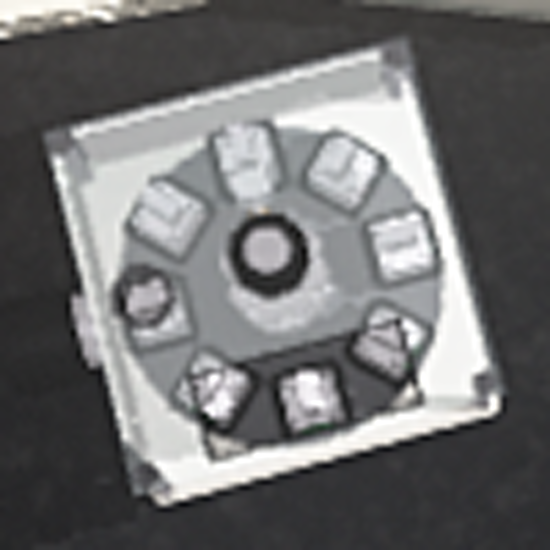

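>>> {"name": "move_arm", "arguments": {"deltas": [{"travel": [0, 0, 0], "rotation": [0, 0, 0]}, {"travel": [0, 0, 0], "rotation": [0, 0, 0]}, {"travel": [0, 0, 0], "rotation": [0, 0, 0]}, {"travel": [0, 0, 0], "rotation": [0, 0, 0]}]}}

```text
time: 30.95
eef_pos: [0.5232, -0.1905, 0.2125]
ee_rot: [-3.139, 0.001, 1.825]
contact_force: [0.5, -0.1, -0.2]
opening: 0.0596
finger_force: 0.0
```

```bash
python3 -c "
from bench import *
print(sign_off())"
```

```text
the job is handed in; nothing more can be done
None
```

I seated the spare cube in the empty pocket, turned the turret two clicks clockwise to put it under the light-path collar, and handed the job in at about 31 s. No verdict came back; the two-click turn rests on the 90° I measured at the gripper, since the cubes all look alike.

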